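Show the label of a glass test strip to the bench magnifier

ROBOT

A 6-joint arm with a two-finger parallel gripper is mounted at the origin on the work surface. World frame = base frame: x ahead of the robot, y to its left, z up, the work surface at z = 0. Lengths are in m, angles in rad, forces in N, time in s.
With the tool pointing down it reaches from about 0.3 to 0.775 m from the base axis. Payload 14.6 kg.
Tool frame: the origin (TCP) lies between the finger pads, 19 mm behind the fingertips; this is the grasp point; z points along the fingers, y is the line along which they close (so a half turn about z gives the same grasp; the last joint's range is limited). The gripper opens to 94 mm and grips with 3 to 60 N. Pads are 16 mm wide; open, the fingers measure 119 mm over their backs; the gripper's body (75 mm by 177 mm) begins 78 mm behind the grasp point.
Start: joints at [-1.25, 0.3, 1.521, -0, 1.321, -0.067], TCP at [0.208, -0.509, 0.224] pointing down, gripper open.
Joint ranges: [-3.03, 3.03], [-0.79, 2.21], [0.23, 2.52], [-1.04, 4.18], [0, 3.07], [-2.55, 2.55]. Speed limits (rad/s): [2.22, 2.22, 2.57, 3.14, 3.14, 3.14].

INTERFACE

Orientations are given as a unit quaternion [x, y, z, w].
In Python, from bench import read_state, grab_frame, workorder, search_frame, place_of gives the robot as it stands. The module is installed in compiled form; this text tells all that it offers.
- The arm moves only by the tool carry_out, never from a script. Its argument "series" is one flat list of numbers, 7 for each row, row after row: the turn, a rotation vector about the tool's x, y, z as a fraction of full scale, then the shift along the tool's x, y, z as a fraction of full scale, then the opening, from -1 (shut) to 1 (fully open). A call has exactly 8 rows; each row shifts and turns the commanded pose from where the row before left it, along the tool's axes as they then stand; what a row does not reach is not made up. Full scale, the value 1, is 0.4 m for a shift and 90 degrees for a turn. A row lasts 1/12 s, in which the tool goes at most 41.7 mm and 7.16 degrees, less where a joint would pass 70% of its speed; a pose out of reach is approached as far as the arm can. A call with a number of a shift or a turn outside -1 to 1 is refused whole. A call with a gripper value outside its range is refused whole. The fingers move at their own pace and stop on an object; "grip_force" is the grip in N (left out, the last holds). Time passes only in rows, so rows that do not move let the fingers close, or fill a call up. It gives the time, the measured TCP pose, the force, the opening and the grip force at its end, in the units of the state.
- read_state(): the state, without advancing time (a new reading comes with each control period).
- grab_frame(name): name is "scene" or "top"; returns a dict with "img" (400x640x3 uint8, red, green, blue), "fx", "fy", "cx", "cy" (pixels), "T" (4x4, takes a point from camera to world coordinates). Camera axes: x right, y up, looking along -z (the intrinsics and any distortion apply to the point x, -y, -z); pixel columns grow to the right and rows downward; lengths in m; the calibration is good to about 2 mm. A picture is of the moment at which its call begins. There is no depth.
- workorder.sign_off(): hands the job in; it is judged then, once.
Trained networks look in the newest picture that a camera, given by its name, has taken for a name from the list of things; names that differ only in an ending like _2 or _b are one class to them, and where a whole thing is asked for, a point or a joint stands for the part that bears it (a point fixed in the world has none). Each returns a list of dicts, best first, with "confidence" (0 to 1); they miss things now and then, are a little off and sometimes report something else, mostly with a low value. They report only what shows in the picture. A call takes as long as a camera call. They do not tell look-alikes from the thing itself.
- search_frame(camera, query): "point" ([x, y, z] in m, in world coordinates, good to about 4 mm: the middle of the surface that is visible of it).
- place_of(camera, query): "point" ([x, y, z] in m, in world coordinates, good to about 4 mm: a listed point, or the origin of a listed thing).
The state is a dict: "clock": time; "q": joint angles; "dq": joint speeds; "joint_efforts": joint torques, N m; "tool_pos": TCP position; "tool_rot": TCP orientation; "force": force on the tool from outside, world axes, zero at the start; "moment": the same for the moment, N m; "gripper_width": opening from 0.0 (shut) to 1.0 (fully open); "finger_force": force on a finger pad.
Only numpy, scipy, OpenCV 4.12 (cv2) and the standard library are available. Lean on these libraries where they do the work, as an engineer would, in place of code of your own. Each camera call takes 0.05 s, during which the arm holds its last target. There are 200 camera calls.

TASK

Take the glass test strip from the rack's front groove, the one nearer the robot: slide it along the groove until it is clear of the keeper bar, then lift it out. Its frosted end is the one with the small notch in the top corner; gripping the strip by its clear glass, hold it in the air at the magnifier's reading spot, frosted end pointing away from the robot, leaned back about 45 degrees so that the label on the frosted end looks up into the lens. Finish while still holding it there, still and touching neither magnifier nor rack, and leave the other strip and the other things on the bench where they are.

Things in the scene. Friction and masses are not known exactly. Their poses are not given: they have to be found in the camera images.
- rack: Fixed wooden block 240 (x) x 170 (y) x 28 mm high, origin under its centre, x along world y within 0.35 rad. Grooves along x at y = 50 (front, nearer the robot) and -50 mm (back), 11 mm wide, floor at 10 mm, so strip tops are at 70 mm. Steel keeper bar across both at x = 85 to 99 mm, underside 77, top 89 mm up, posts at y = 0, +-79 mm. Strips start with origin at x = 30 to 50 mm
- front_groove (a point): middle of the front groove's floor, 10 mm above the bench. A strip slides freely to the rack's -x: clear of the bar once its origin is below rack x = 10 mm (aim for -10 to -20); the groove's end stop is met at x = -33 mm
- strip_a: Glass strip 150 x 60 high x 8 mm, ~0.2 kg, on edge in a rack groove (which one varies; one each way round). Origin: middle of lower edge. +x: along it to the frosted end (last 40 mm white; 12 mm notch in its top corner), which may be under the bar or not. z: up to the top edge. Paper label on the frosted end's -y face: seen label side on, notch on top, the frosted end is at right.
- strip_b: Glass strip 150 x 60 high x 8 mm, ~0.2 kg, on edge in a rack groove (which one varies; one each way round). Origin: middle of lower edge. +x: along it to the frosted end (last 40 mm white; 12 mm notch in its top corner), which may be under the bar or not. z: up to the top edge. Paper label on the frosted end's -y face: seen label side on, notch on top, the frosted end is at right.
- strip_a_label (a point): middle of strip_a's label: at (52, -4, 28) mm in the strip's frame
- strip_b_label (a point): middle of strip_b's label: at (52, -4, 28) mm in the strip's frame
- magnifier: Fixed: round foot 110 mm across, brass post 196 mm high, lens ring 100 mm across centred at (0, 92, 208) mm, tipped 45 deg, looking to its +y and down; top at 245 mm. Origin under the foot's centre. Its x axis points away from the robot (within 0.3 rad); the held strip's x should lie along it
- reading_spot (a point): where the label's middle belongs, in the air at (0, 170, 130) mm in the magnifier's frame, 110 mm from the lens on its axis. The label faces the lens squarely when the strip's x is along the magnifier's x and the strip is turned -45 deg about x from upright (top edge over to the magnifier's +y side)
- glass_dog: bystander: small amber glass dog, 70 x 16 x 55 mm, origin under its middle; leave it alone
- glass_horse: bystander: small white glass horse, 80 x 16 x 55 mm, origin under its middle; leave it alone
- rod_tin: bystander: steel tin of 76 mm diameter, 100 mm high, glass rods standing in it to 240 mm, origin under its middle
- powder_jar: bystander: closed jar, 60 mm diameter, 85 mm high, origin under its middle
- brush: bystander: lying hand brush, about 200 mm long, origin under its middle
- bowl: bystander: steel bowl, 100 mm across, 45 mm high, origin under its middle
- graphite_block: bystander: dark block 70 x 45 x 30 mm, origin under its middle
Things that resemble listed ones, but are neither listed nor needed, are in the scene too. What is shaped like the strip_a but black, blue or purple is not meant.

How it is judged:
On the way:
1. the strip in the front groove has slid clear of the keeper bar (((y of strip_b in the frame of rack below -0.03 m and distance of strip_b from where it was at the start of the episode below 0.015 m and x of strip_a in the frame of rack below 0.008 m) or (y of strip_a in the frame of rack below -0.03 m and distance of strip_a from where it was at the start of the episode below 0.015 m and x of strip_b in the frame of rack below 0.008 m))), for 0.1 s.
At the end, for the whole second after the job is handed in: Front strip held by the fingers in free air, still: label centre within 25 mm of the reading spot, frosted end away from the robot within 28 deg of the magnifier's x, label face within 60 deg of up, TCP at most 32 mm from mid-strip towards the frost; other strip in its groove, moved under 15 mm (((y of strip_b in the frame of rack below -0.03 m and distance of strip_b from where it was at the start of the episode below 0.015 m and distance between strip_a_label and reading_spot below 0.025 m and angle between strip_a's own y axis and vertical above 2.1 rad and angle between the x axis of strip_a and the x axis of magnifier, either way round below 0.5 rad and x of strip_a in the frame of magnifier below -0.02 m and x of the grasp point in the frame of strip_a below 0.032 m and contact force between the fingers and strip_a above 1 N and contact force between strip_a and magnifier below 0.2 N and contact force between strip_a and rack below 0.2 N and height (world z) of strip_a above 0.07 m and linear speed of strip_a below 0.03 m/s) or (y of strip_a in the frame of rack below -0.03 m and distance of strip_a from where it was at the start of the episode below 0.015 m and distance between strip_b_label and reading_spot below 0.025 m and angle between strip_b's own y axis and vertical above 2.1 rad and angle between the x axis of strip_b and the x axis of magnifier, either way round below 0.5 rad and x of strip_b in the frame of magnifier below -0.02 m and x of the grasp point in the frame of strip_b below 0.032 m and contact force between the fingers and strip_b above 1 N and contact force between strip_b and magnifier below 0.2 N and contact force between strip_b and rack below 0.2 N and height (world z) of strip_b above 0.07 m and linear speed of strip_b below 0.03 m/s))); the arm keeps its last pose, push and grip.
It fails at once if a bystander is moved by more than 30 mm (distance of any of glass_dog, glass_horse, rod_tin, powder_jar, brush, bowl, graphite_block from where it was at the start of the episode above 0.03 m).
It also fails if it takes over 40 s, if anything falls off the work surface, if the arm or the gripper's body presses on something with over 40 N, if the wrist force passes 120 N, or if a joint passes its speed limit or range.

## Working session

There is one attempt and no reset: what is moved stays moved. The work goes in short steps, Python scripts to look and compute and a tool call to move; the robot and the scene stay as the last step left them, time stands still between calls to the robot, and variables do not carry over. Pictures are saved under pics/ and viewed, at most 10 in all, crops included, and the job is handed in when it is done.

Besides the shell and the picture viewer there is one more tool, called after ">>>" as a command line: name --argument value ..., lists and objects as JSON in quotes. carry_out: Moves the arm, as the interface text tells. Shift numbers are shares of 0.4 m and turn numbers shares of 90 degrees, none past 1 either way. Its arguments: {"type":"object","properties":{"series":{"type":"array","items":{"type":"number"}},"grip_force":{"type":"number"}},"required":["series"]}

```bash
mkdir -p pics
python3 - <<'E'
from bench import *
import cv2
s=read_state();print({k:s[k] for k in('clock','q','tool_pos','tool_rot','gripper_width')})
for c in('scene','top'):
    f=grab_frame(c);cv2.imwrite(f'pics/{c}0.png',f['img'][:,:,::-1]);print(c,f['fx'],f['fy'],f['cx'],f['cy'],f['T'].tolist() if hasattr(f['T'],'tolist') else f['T'],[k for k in f])
    for n in('rack','front_groove','strip_a','strip_a_label','magnifier','reading_spot','rod_tin','glass_dog','glass_horse','powder_jar','bowl','brush','graphite_block'):
        print(n,[([round(float(v),3) for v in d['point']],round(d['confidence'],2)) for d in place_of(c,n)[:4]])
E
```

```text
{'clock': 0.0, 'q': array([-1.24962428e+00,  3.00517068e-01,  1.52154897e+00, -4.48575456e-05,
        1.32068979e+00, -6.65975791e-02]), 'tool_pos': array([ 0.2078852 , -0.50895439,  0.22367468]), 'tool_rot': array([ 9.81261907e-01,  1.92677791e-01, -9.53808259e-05, -5.74124113e-04]), 'gripper_width': 0.999490165791734}
scene 390.9358496939324 390.9358496939324 320.78108641990264 197.35339141267653 [[0.8842963543360962, -0.35827003958385256, 0.29943703252015114, 0.8470724489940634], [0.4668529920813224, 0.6897557280946756, -0.5534305009170534, -0.6123989851203565], [-0.008260840913981864, 0.6291896489113347, 0.7772079156893767, 1.0729719939044757], [0.0, 0.0, 0.0, 1.0]] ['img', 'fx', 'fy', 'cx', 'cy', 'T']
rack [([0.569, 0.218, -0.0], 0.91)]
front_groove [([0.521, 0.235, 0.011], 0.82), ([0.728, -0.241, 0.001], 0.33)]
strip_a [([0.315, 0.157, 0.002], 0.93), ([0.635, 0.494, 0.003], 0.91), ([0.533, 0.274, 0.009], 0.83), ([0.279, 0.487, -0.003], 0.73)]
strip_a_label [([0.319, 0.522, 0.026], 0.85), ([0.651, 0.296, 0.038], 0.84), ([0.23, 0.26, 0.029], 0.73), ([0.603, 0.453, 0.025], 0.68)]
[... 1029 characters left out ...]
0.63, 0.246, 0.01], 0.51)]
strip_a_label [([0.326, 0.521, 0.029], 0.73), ([0.602, 0.454, 0.029], 0.71), ([0.37, 0.156, 0.032], 0.68), ([0.65, 0.291, 0.038], 0.64)]
magnifier [([0.524, -0.383, -0.001], 0.83), ([0.687, -0.109, 0.002], 0.24)]
reading_spot [([0.511, 0.225, 0.041], 0.26)]
rod_tin [([0.726, -0.24, 0.001], 0.93), ([0.646, 0.294, 0.041], 0.61)]
glass_dog [([0.691, -0.106, 0.002], 0.65)]
glass_horse [([0.418, -0.075, 0.003], 0.61), ([0.339, 0.298, -0.007], 0.2)]
powder_jar [([0.75, 0.048, 0.0], 0.74), ([0.727, -0.241, -0.002], 0.24)]
bowl [([0.459, 0.457, 0.006], 0.59), ([0.631, 0.25, 0.011], 0.18)]
brush [([0.358, -0.313, 0.004], 0.88)]
graphite_block [([0.34, 0.297, -0.003], 0.86)]
```

View pics/scene0.png

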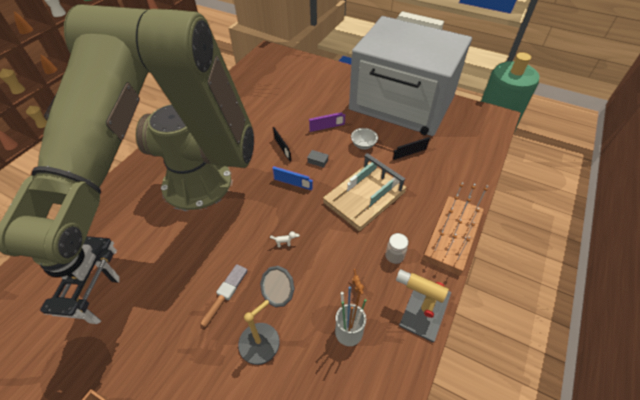

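View pics/top0.png

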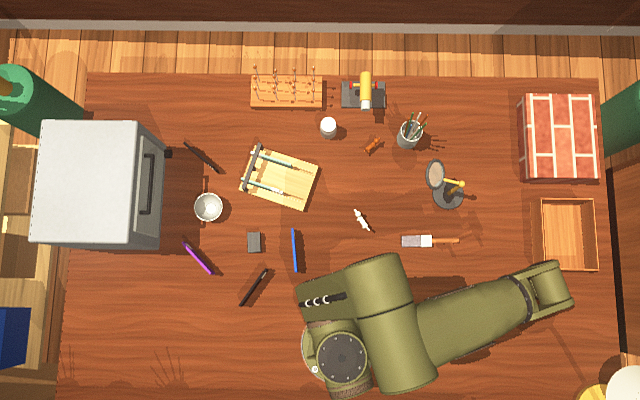

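The scene shows the rack at scene px (365,192) and top px (280,180), with the magnifier at top px (440,180). There are strips in the front groove (top ~(265,185)) and the back groove (~(290,163)). The black, blue and purple lookalikes at top (200,155), (295,250), (255,287) and (198,258) lie outside the rack, so they are not meant. An enlarged crop should confirm which strip is which and which way round they lie.

```bash
cat > h.py <<'E'
import numpy as np, cv2
from bench import *
def proj(f,P):
    T=np.array(f['T']);p=(np.atleast_2d(P)-T[:3,3])@T[:3,:3]
    return np.c_[f['cx']+f['fx']*p[:,0]/-p[:,2], f['cy']-f['fy']*p[:,1]/-p[:,2]]
def pose(x,y,yaw):
    c,s=np.cos(yaw),np.sin(yaw);M=np.eye(4);M[:3]=[[c,-s,0,x],[s,c,0,y],[0,0,1,0]];return M
def tw(M,P): return np.atleast_2d(P)@M[:3,:3].T+M[:3,3]
def ray(f,u,v,z):
    T=np.array(f['T']);d=T[:3,:3]@np.array([(u-f['cx'])/f['fx'],-(v-f['cy'])/f['fy'],-1]);return T[:3,3]+d*(z-T[2,3])/d[2]
E
python3 - <<'E'
from h import *
t=grab_frame('top');s=grab_frame('scene')
# segment pale wood in top
hsv=cv2.cvtColor(t['img'],cv2.COLOR_RGB2HSV)
roi=np.zeros(hsv.shape[:2],np.uint8);roi[135:220,225:330]=1
m=((hsv[:,:,2]>150)&(hsv[:,:,1]<150)&(hsv[:,:,1]>50)).astype(np.uint8)*roi
n,l,st,_=cv2.connectedComponentsWithStats(m);k=1+st[1:,4].argmax();pts=cv2.findNonZero((l==k).astype(np.uint8))
h=cv2.convexHull(pts);b=cv2.boxPoints(cv2.minAreaRect(h));print('box',b)
w=np.array([ray(t,u,v,.028) for u,v in b]);print('world',w.round(4),'c',w.mean(0),np.linalg.norm(np.diff(w,axis=0),axis=1))
a=cv2.resize(t['img'][135:220,225:330],None,fx=7.6,fy=7.0,interpolation=cv2.INTER_CUBIC)
c=cv2.resize(s['img'][145:235,310:420],None,fx=7.2,fy=6.6,interpolation=cv2.INTER_CUBIC)
cv2.imwrite('pics/ct.png',a[:,:,::-1]);cv2.imwrite('pics/cs.png',c[:,:,::-1])
E
```

```text
box [[243.50002 191.5    ]
 [258.70004 145.9    ]
 [317.80005 165.6    ]
 [302.6     211.20001]]
world [[0.5179 0.3382 0.028 ]
 [0.6843 0.2911 0.028 ]
 [0.6153 0.0789 0.028 ]
 [0.4512 0.1289 0.028 ]] c [0.56718099 0.20926505 0.028     ] [0.1729008  0.22313615 0.17153388]
```

View pics/ct.png

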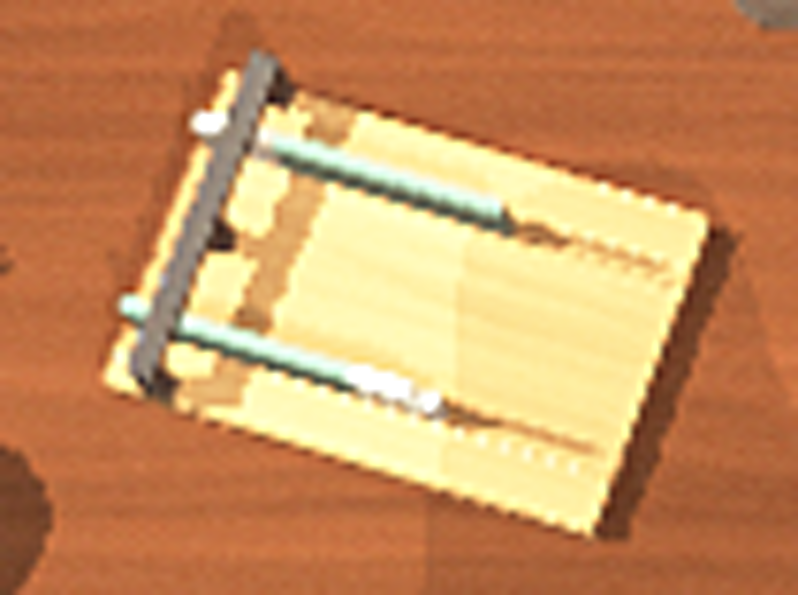

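View pics/cs.png

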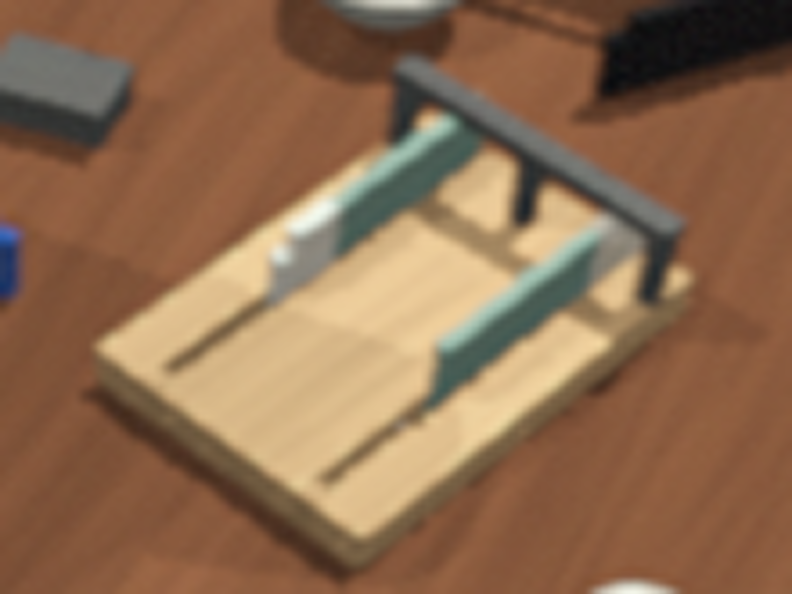

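The crops show the front strip with its notched frosted end clear of the bar, at the rack's -x end (top px ~(283,191)). Its clear end is under the bar (~(241,178)). The back strip lies the other way round. So the front strip is the one meant, and its +x runs along the rack's -x. Next I fit the rack pose and look at the magnifier.

Run:
```python
from h import *
from scipy.optimize import least_squares
t=grab_frame('top');s=grab_frame('scene')
R=[(120,85,28),(120,-85,28),(-120,-85,28),(-120,85,28)]
ot=np.array([(104,385),(232,70),(708,215),(595,537)])/[7.6,7.0]+[225,135]
os_i=[2,3,1];o=np.array([(360,548),(95,350),(692,272)])/[7.2,6.6]+[310,145]
# scene: front corner=( -x,-y?) near viewer; decide by projecting
M0=pose(.568,.213,1.26);print('scene proj',proj(s,tw(M0,np.array(R)/1e3)).round(1).tolist(),o.round(1).tolist())
P=np.array(R)/1e3
os_=[o[np.argmin(np.linalg.norm(o-p,axis=1))] for p in proj(s,tw(M0,P))]
def res(p,full=False):
    M=pose(*p);a=(proj(t,tw(M,P))-ot);q=proj(s,tw(M,P));b=[q[i]-os_[i] for i in range(4) if np.linalg.norm(proj(s,tw(M0,P))[i]-os_[i])<12]
    return np.r_[a.ravel(),np.ravel(b)]
r=least_squares(res,[.568,.213,1.26],loss='soft_l1');print(r.x,res(r.x).round(1))
M=pose(*r.x);Mi=np.linalg.inv(M)
for nm,f,u,v,z in [('clear end',t,241.05,178.3,.07),('frost end',t,282.9,192.1,.064),('frost start',t,225+350/7.6,135+372/7.,.07),('scene frost bottom',s,348.2,190.5,.028),('scene frost start top',s,310+335/7.2,145+203/6.6,.07)]:
    w=ray(f,u,v,z);print(nm,w.round(4),tw(Mi,w).round(4))
a=cv2.resize(t['img'][150:220,415:480],None,fx=6,fy=6,interpolation=cv2.INTER_CUBIC)
c=cv2.resize(s['img'][262:367,230:300],None,fx=5,fy=4,interpolation=cv2.INTER_CUBIC)
im=np.zeros((420,740,3),np.uint8);im[:,:390]=a;im[:,390:]=c
cv2.imwrite('pics/mag.png',im[:,:,::-1])
```

```text
scene proj [[367.8, 163.7], [404.5, 188.6], [358.2, 228.6], [321.4, 199.4]] [[360.0, 228.0], [323.2, 198.0], [406.1, 186.2]]
[0.56986626 0.21731417 1.26814816] [-0.5 -0.4 -1.1  0.2  0.  -0.1 -0.4 -1.  -0.8  1.5 -0.3 -0.2 -0.7  0.9]
clear end [0.5561 0.3413 0.07  ] [[0.1143 0.0501 0.07  ]]
frost end [0.5112 0.1964 0.064 ] [[-0.0375  0.0498  0.064 ]]
frost start [0.5232 0.2369 0.07  ] [[0.0048 0.0503 0.07  ]]
scene frost bottom [0.515  0.2029 0.028 ] [[-0.0301  0.0481  0.028 ]]
scene frost start top [0.5254 0.2435 0.07  ] [[0.0117 0.0503 0.07  ]]
```

View pics/mag.png

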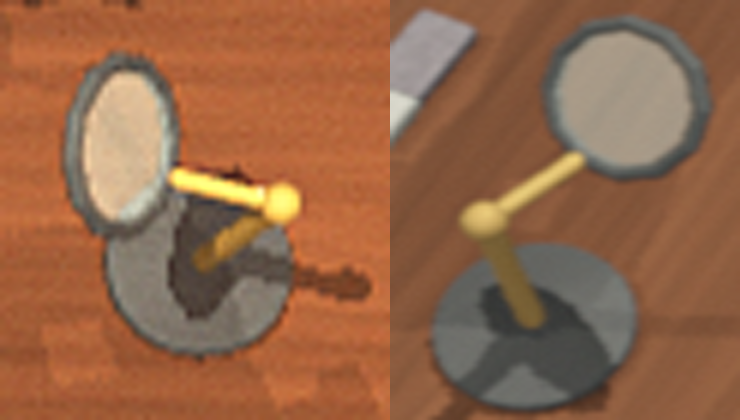

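Lens and foot are clear: in the top view the lens is at (435.2,174.3), the post ball at (462,183.8) and the foot at (448,193.3). In the scene view the lens is at (277.2,286.5) and the ball at (248.8,316.8).

```bash
python3 - <<'E'
from h import *
t=grab_frame('top');s=grab_frame('scene')
L=[ray(t,435.2,174.3,.208),ray(s,277.2,286.5,.208)];B=[ray(t,462,183.8,.196),ray(s,248.8,316.8,.196)];F=[ray(t,448,193.3,.008)]
print('lens',L,'ball',B,'foot',F)
o=np.mean(B+F,0)[:2]*0+ (np.array(B[0])+B[1]+F[0])[:2]/3; l=np.mean(L,0)[:2];d=l-o;print('dist',np.linalg.norm(d),'yaw',np.arctan2(d[1],d[0])-np.pi/2)
E
cat >> h.py <<'E'
from scipy.spatial.transform import Rotation as Ro
RACK=pose(.5697,.2173,1.268)
def Rcols(y,z): x=np.cross(y,z);return Ro.from_matrix(np.c_[x,y,z])
def plan(p,R,n,split=False):
    s=read_state();R0=Ro.from_quat(s['tool_rot']);p0=s['tool_pos'];rv=(R0.inv()*R).as_rotvec()/n
    print('clock',s['clock'],'dist',np.linalg.norm(p-p0),'turn deg',np.degrees(np.linalg.norm(rv)*n),'per row',np.linalg.norm(p-p0)/n*1e3)
    for i in range(n):
        a=R0*Ro.from_rotvec(rv*i);b=R0*Ro.from_rotvec(rv*(i+1))
        d=a.inv().apply(p-p0)/n
        print((rv/(np.pi/2)).round(4).tolist(),(d/.4).round(4).tolist())
E
python3 - <<'E'
from h import *
yw=1.268+np.pi; y=np.array([-np.sin(yw),np.cos(yw),0]);R=Rcols(y,[0,0,-1.])
c=tw(RACK,[.041-.008,.05,.055])[0];print('grasp',c,R.as_quat(),'slide end',tw(RACK,[-.015-.008,.05,.055])[0])
c[2]=.2;plan(c,R,24)
E
```

```text
lens [array([ 0.54873726, -0.29463197,  0.208     ]), array([ 0.54959635, -0.2887988 ,  0.208     ])] ball [array([ 0.5220397 , -0.38134007,  0.196     ]), array([ 0.52743254, -0.37980051,  0.196     ])] foot [array([ 0.52645675, -0.384176  ,  0.008     ])]
dist 0.0931632517663726 yaw -0.25896360942337204
grasp [0.53181497 0.26370823 0.055     ] [0.80566447 0.59237215 0.         0.        ] slide end [0.5151163  0.21025588 0.055     ]
clock 1.7 dist 0.838309326311146 turn deg 50.43218396524856 per row 34.92955526296441
[-0.0, -0.0, -0.0233] [0.0617, -0.0618, 0.0025]
[-0.0, -0.0, -0.0233] [0.0639, -0.0595, 0.0025]
[-0.0, -0.0, -0.0233] [0.066, -0.0571, 0.0025]
[-0.0, -0.0, -0.0233] [0.0681, -0.0546, 0.0025]
[-0.0, -0.0, -0.0233] [0.07, -0.0521, 0.0025]
[-0.0, -0.0, -0.0233] [0.0719, -0.0495, 0.0025]
[-0.0, -0.0, -0.0233] [0.0737, -0.0468, 0.0025]
[-0.0, -0.0, -0.0233] [0.0753, -0.0441, 0.0025]
[-0.0, -0.0, -0.0233] [0.0769, -0.0413, 0.0025]
[-0.0, -0.0, -0.0233] [0.0784, -0.0384, 0.0025]
[-0.0, -0.0, -0.0233] [0.0797, -0.0356, 0.0025]
[-0.0, -0.0, -0.0233] [0.081, -0.0326, 0.0025]
[-0.0, -0.0, -0.0233] [0.0821, -0.0296, 0.0025]
[-0.0, -0.0, -0.0233] [0.0831, -0.0266, 0.0025]
[-0.0, -0.0, -0.0233] [0.0841, -0.0235, 0.0025]
[-0.0, -0.0, -0.0233] [0.0849, -0.0204, 0.0025]
[-0.0, -0.0, -0.0233] [0.0856, -0.0173, 0.0025]
[-0.0, -0.0, -0.0233] [0.0861, -0.0141, 0.0025]
[-0.0, -0.0, -0.0233] [0.0866, -0.011, 0.0025]
[-0.0, -0.0, -0.0233] [0.0869, -0.0078, 0.0025]
[-0.0, -0.0, -0.0233] [0.0872, -0.0046, 0.0025]
[-0.0, -0.0, -0.0233] [0.0873, -0.0014, 0.0025]
[-0.0, -0.0, -0.0233] [0.0873, 0.0018, 0.0025]
[-0.0, -0.0, -0.0233] [0.0871, 0.005, 0.0025]
```

>>> carry_out --series '[0,0,-0.023,0.062,-0.062,0,1,0,0,-0.023,0.064,-0.06,0,1,0,0,-0.023,0.066,-0.057,0,1,0,0,-0.023,0.068,-0.055,0,1,0,0,-0.023,0.07,-0.052,0,1,0,0,-0.023,0.072,-0.05,0,1,0,0,-0.023,0.074,-0.047,0,1,0,0,-0.023,0.075,-0.044,0,1]'

```text
clock: 2.37
tool_pos: [0.3165, -0.2496, 0.2244]
tool_rot: [0.943, 0.333, 0.0, 0.0]
force: [0.2, -0.8, -0.5]
gripper_width: 0.999
finger_force: 0.0
```

>>> carry_out --series '[0,0,-0.023,0.077,-0.041,0,1,0,0,-0.023,0.078,-0.038,0,1,0,0,-0.023,0.08,-0.036,0,1,0,0,-0.023,0.081,-0.033,0,1,0,0,-0.023,0.082,-0.03,0,1,0,0,-0.023,0.083,-0.027,0,1,0,0,-0.023,0.084,-0.024,0,1,0,0,-0.023,0.085,-0.02,0,1]'

```text
clock: 3.03
tool_pos: [0.4258, 0.0079, 0.2245]
tool_rot: [0.885, 0.465, 0.0, 0.0]
force: [1.0, -1.2, -0.3]
gripper_width: 0.998
finger_force: 0.0
```

>>> carry_out --series '[0,0,-0.023,0.086,-0.017,0,1,0,0,-0.023,0.086,-0.014,0,1,0,0,-0.023,0.087,-0.011,0,1,0,0,-0.023,0.087,-0.008,0,1,0,0,-0.023,0.087,-0.005,0,1,0,0,-0.023,0.087,-0.001,0,1,0,0,-0.023,0.087,0.002,0,1,0,0,-0.023,0.087,0.005,0,1]'

```text
clock: 3.7
tool_pos: [0.5367, 0.2641, 0.2242]
tool_rot: [0.809, 0.588, 0.0, 0.0]
force: [0.5, 0.2, 0.3]
gripper_width: 1.001
finger_force: 0.0
```

Run:
```python
from h import *
s=read_state();print(s['q'],s['tool_pos'],s['tool_rot'],s['force'])
yw=1.268+np.pi; y=np.array([-np.sin(yw),np.cos(yw),0]);R=Rcols(y,[0,0,-1.])
c=tw(RACK,[.041-.008,.05,.11])[0];plan(c,R,1)
```

```text
[3.96127635e-01 4.07958246e-01 1.37582172e+00 6.59803839e-06
 1.35771346e+00 7.10126506e-01] [0.53670555 0.26414352 0.224185  ] [8.08970262e-01 5.87849566e-01 4.90232862e-05 8.28255993e-06] [0.50171144 0.24724926 0.27983566]
clock 3.7 dist 0.11429051549587045 turn deg 0.641963756561223 per row 114.29051549587045
[0.0, -0.0, -0.0071] [-0.0048, -0.0113, 0.2855]
```

>>> carry_out --series '[0,0,-0.007,-0.005,-0.011,0.08,0.3,0,0,0,0,0,0.08,0.3,0,0,0,0,0,0.08,0.3,0,0,0,0,0,0.07,0.3,0,0,0,0,0,0.06,0.3,0,0,0,0,0,0.05,0.3,0,0,0,0,0,0,0.3,0,0,0,0,0,0,0.3]'

```text
clock: 4.37
tool_pos: [0.5314, 0.2617, 0.056]
tool_rot: [0.806, 0.591, -0.001, -0.0]
force: [-0.5, -1.3, 0.4]
gripper_width: 0.653
finger_force: 0.0
```

Run:
```python
from h import *
s=read_state();print(s['tool_pos'],s['force'],s['gripper_width'],'rack frame',tw(np.linalg.inv(RACK),s['tool_pos']))
a=grab_frame('scene')['img'];b=grab_frame('top')['img']
a=cv2.resize(a[110:240,300:420],(400,433),interpolation=cv2.INTER_CUBIC);b=cv2.resize(b[120:230,220:340],(400,433),interpolation=cv2.INTER_CUBIC)
cv2.imwrite('pics/g.png',np.hstack([a,b])[:,:,::-1])
```

```text
[0.53136039 0.2616995  0.05602083] [-0.50005173 -1.29156169  0.41039374] 0.6529074069889417 rack frame [[0.0309471  0.04983491 0.05602083]]
```

View pics/g.png

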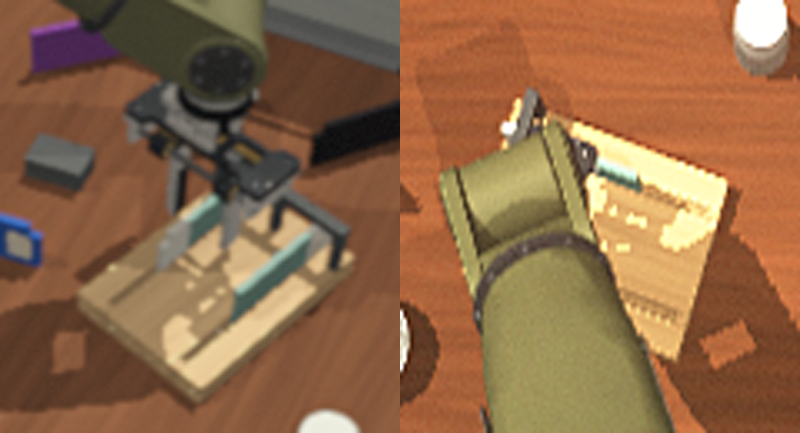

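The fingers straddle the front strip on its clear glass, between the frost (left crop ~(170,245)) and the bar, and the back strip is free. I close the grip.

>>> carry_out --series '[0,0,0,0,0,0,-1,0,0,0,0,0,0,-1,0,0,0,0,0,0,-1,0,0,0,0,0,0,-1,0,0,0,0,0,0,-1,0,0,0,0,0,0,-1,0,0,0,0,0,0,-1,0,0,0,0,0,0,-1]' --grip_force 25

```text
clock: 5.13
tool_pos: [0.5315, 0.2618, 0.0562]
tool_rot: [0.806, 0.592, -0.0, -0.0]
force: [-0.0, -0.1, -0.1]
gripper_width: 0.12
finger_force: 0.0
```

>>> carry_out --series '[0,0,0,0,0,0,-1,0,0,0,0,0,0,-1,0,0,0,0,0,0,-1,0,0,0,-0.01,0,0,-1,0,0,0,-0.01,0,0,-1,0,0,0,-0.01,0,0,-1,0,0,0,-0.01,0,0,-1,0,0,0,0,0,0,-1]'

```text
clock: 5.8
tool_pos: [0.5265, 0.2457, 0.0563]
tool_rot: [0.806, 0.591, -0.0, 0.0]
force: [-1.1, -0.8, -1.5]
gripper_width: 0.084
finger_force: 25.0
```

Gripped (8 mm opening, 25 N) and sliding freely; I slide on another 40 mm.

>>> carry_out --series '[0,0,0,-0.015,0,0,-1,0,0,0,-0.015,0,0,-1,0,0,0,-0.02,0,0,-1,0,0,0,-0.02,0,0,-1,0,0,0,-0.02,0,0,-1,0,0,0,-0.01,0,0,-1,0,0,0,0,0,0,-1,0,0,0,0,0,0,-1]'

```text
clock: 6.47
tool_pos: [0.5146, 0.2081, 0.0563]
tool_rot: [0.806, 0.591, -0.0, -0.0]
force: [-0.5, -0.0, -2.0]
gripper_width: 0.083
finger_force: 25.0
```

Run:
```python
from h import *
s=read_state();print(s['force'],s['gripper_width'],'rack frame',tw(np.linalg.inv(RACK),s['tool_pos']))
a=grab_frame('scene')['img'];f=grab_frame('top');b=f['img']
a=cv2.resize(a[110:240,300:420],(400,433),interpolation=cv2.INTER_CUBIC);b=cv2.resize(b[120:230,220:340],(400,433),interpolation=cv2.INTER_CUBIC)
cv2.imwrite('pics/g2.png',np.hstack([a,b])[:,:,::-1])
for n in('strip_a','strip_a_label'):
  for c in('scene','top'): print(n,[(tw(np.linalg.inv(RACK),d['point']).round(3).tolist(),round(d['confidence'],2)) for d in place_of(c,n)])
```

```text
[-0.48229571 -0.01191975 -1.96166188] 0.08320735233520818 rack frame [[-0.02520582  0.04982098  0.05626166]]
strip_a [([[-0.132, 0.221, 0.0]], 0.94), ([[0.281, 0.019, 0.004]], 0.84), ([[-0.04, 0.387, 0.001]], 0.67), ([[0.044, -0.048, 0.004]], 0.65), ([[-0.016, 0.051, 0.011]], 0.49)]
strip_a [([[0.171, 0.352, 0.004]], 0.55), ([[0.048, -0.052, 0.011]], 0.48), ([[0.285, 0.018, 0.004]], 0.43)]
strip_a_label [([[0.099, -0.055, 0.036]], 0.82), ([[-0.116, 0.177, 0.025]], 0.74), ([[-0.061, 0.337, 0.029]], 0.7), ([[0.235, 0.035, 0.026]], 0.61)]
strip_a_label [([[0.096, -0.053, 0.04]], 0.65), ([[0.239, 0.04, 0.028]], 0.63), ([[-0.061, 0.337, 0.027]], 0.61), ([[0.216, 0.326, 0.029]], 0.46)]
```

View pics/g2.png

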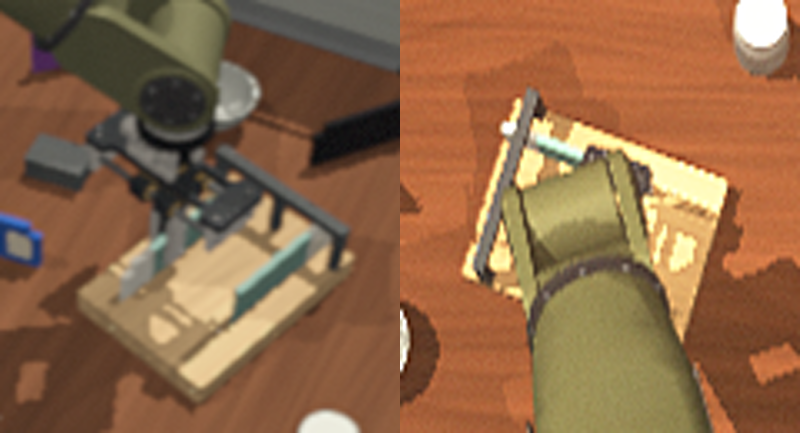

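The strip moved with the fingers and its origin is now at rack x ≈ -16 mm, clear of the bar. The back strip is unmoved. I lift.

>>> carry_out --series '[0,0,0,0,0,-0.03,-1,0,0,0,0,0,-0.05,-1,0,0,0,0,0,-0.06,-1,0,0,0,0,0,-0.07,-1,0,0,0,0,0,-0.07,-1,0,0,0,0,0,-0.07,-1,0,0,0,0,0,-0.07,-1,0,0,0,0,0,-0.03,-1]'

```text
clock: 7.43
tool_pos: [0.5154, 0.2088, 0.2412]
tool_rot: [0.806, 0.592, 0.003, 0.001]
force: [-0.1, 0.5, -1.3]
gripper_width: 0.086
finger_force: 25.0
```

```bash
cat >> h.py <<'E'
MAG=pose(.525,-.382,-.259)
def goal(lean=45,up=0,dy=0,tcp=(.0095,0,.0463)):
    Rs=Ro.from_matrix(MAG[:3,:3])*Ro.from_euler('x',-lean,degrees=True)
    p=tw(MAG,[0,.17+dy,.13+up])[0]+Rs.apply(np.array(tcp)-[.052,-.004,.028])
    return p,Rs*Ro.from_matrix(np.c_[[-1,0,0],[0,1,0],[0,0,-1]])
E
python3 - <<'E'
from h import *
s=read_state();print(s['q'],s['tool_pos'],s['force'])
print(goal()[0]); p,R=goal(0,.12,.1);print(p);plan(p,R,16)
E
```

```text
[3.18976881e-01 2.97696105e-01 1.48400948e+00 3.36825008e-05
 1.35426113e+00 6.23631867e-01] [0.51539461 0.20876432 0.24123305] [-0.12673713  0.45571087 -1.33072315]
[ 0.53149544 -0.19154269  0.14011163]
[ 0.55409277 -0.10625399  0.2683    ]
clock 7.4333 dist 0.3185383844940636 turn deg 92.61668048343945 per row 19.908649030878973
[0.0002, 0.0, -0.0643] [-0.0451, 0.0206, -0.0043]
[0.0002, 0.0, -0.0643] [-0.047, 0.0159, -0.0043]
[0.0002, 0.0, -0.0643] [-0.0483, 0.0111, -0.0043]
[0.0002, 0.0, -0.0643] [-0.0492, 0.0061, -0.0043]
[0.0002, 0.0, -0.0643] [-0.0496, 0.0011, -0.0043]
[0.0002, 0.0, -0.0643] [-0.0494, -0.0039, -0.0043]
[0.0002, 0.0, -0.0643] [-0.0488, -0.0088, -0.0043]
[0.0002, 0.0, -0.0643] [-0.0477, -0.0137, -0.0043]
[0.0002, 0.0, -0.0643] [-0.046, -0.0184, -0.0043]
[0.0002, 0.0, -0.0643] [-0.0439, -0.023, -0.0043]
[0.0002, 0.0, -0.0643] [-0.0414, -0.0273, -0.0043]
[0.0002, 0.0, -0.0643] [-0.0384, -0.0313, -0.0043]
[0.0002, 0.0, -0.0643] [-0.0351, -0.0351, -0.0043]
[0.0002, 0.0, -0.0643] [-0.0313, -0.0384, -0.0043]
[0.0002, 0.0, -0.0643] [-0.0273, -0.0414, -0.0043]
[0.0002, 0.0, -0.0643] [-0.023, -0.0439, -0.0042]
```

>>> carry_out --series '[0,0,-0.064,-0.045,0.021,-0.004,-1,0,0,-0.064,-0.047,0.016,-0.004,-1,0,0,-0.064,-0.048,0.011,-0.004,-1,0,0,-0.064,-0.049,0.006,-0.004,-1,0,0,-0.064,-0.05,0.001,-0.004,-1,0,0,-0.064,-0.049,-0.004,-0.004,-1,0,0,-0.064,-0.049,-0.009,-0.004,-1,0,0,-0.064,-0.048,-0.014,-0.004,-1]'

```text
clock: 8.1
tool_pos: [0.5337, 0.0499, 0.2501]
tool_rot: [0.508, 0.861, 0.0, 0.0]
force: [-0.1, 0.0, -1.4]
gripper_width: 0.079
finger_force: 25.0
```

>>> carry_out --series '[0,0,-0.064,-0.046,-0.018,-0.004,-1,0,0,-0.064,-0.044,-0.023,-0.004,-1,0,0,-0.064,-0.041,-0.027,-0.004,-1,0,0,-0.064,-0.038,-0.031,-0.004,-1,0,0,-0.064,-0.035,-0.035,-0.004,-1,0,0,-0.064,-0.031,-0.038,-0.004,-1,0,0,-0.064,-0.027,-0.041,-0.004,-1,0,0,-0.064,-0.023,-0.044,-0.004,-1]'

```text
clock: 8.77
tool_pos: [0.5522, -0.1067, 0.2629]
tool_rot: [0.131, 0.991, -0.0, 0.0]
force: [0.0, 0.5, -2.3]
gripper_width: 0.084
finger_force: 25.0
```

Run:
```python
from h import *
s=read_state();print(s['q'],s['tool_pos'],s['force'])
p,R=goal(45,.06,.08);print(p);plan(p,R,8)
```

```text
[-2.56117937e-01  3.00832384e-01  1.42975572e+00  7.11590827e-05
  1.41012683e+00 -1.56492957e+00] [ 0.55217933 -0.10674625  0.26293249] [ 0.03883479  0.50534277 -2.28519934]
[ 0.55198456 -0.11421096  0.20011163]
clock 8.7667 dist 0.06326310812315078 turn deg 45.004581837959066 per row 7.907888515393847
[0.0625, -0.0, -0.0003] [-0.0005, -0.0023, 0.0196]
[0.0625, -0.0, -0.0003] [-0.0005, -0.0003, 0.0198]
[0.0625, -0.0, -0.0003] [-0.0005, 0.0016, 0.0197]
[0.0625, -0.0, -0.0003] [-0.0005, 0.0035, 0.0194]
[0.0625, -0.0, -0.0003] [-0.0005, 0.0054, 0.019]
[0.0625, -0.0, -0.0003] [-0.0005, 0.0073, 0.0184]
[0.0625, -0.0, -0.0003] [-0.0005, 0.009, 0.0176]
[0.0625, -0.0, -0.0003] [-0.0005, 0.0107, 0.0166]
```

>>> carry_out --series '[0.0625,0,0,0,-0.002,0.0196,-1,0.0625,0,0,0,0,0.0198,-1,0.0625,0,0,0,0.002,0.0197,-1,0.0625,0,0,0,0.004,0.0194,-1,0.0625,0,0,0,0.005,0.019,-1,0.0625,0,0,0,0.007,0.0184,-1,0.0625,0,0,0,0.009,0.0176,-1,0.0625,0,0,0,0.011,0.0166,-1]'

```text
clock: 9.43
tool_pos: [0.5508, -0.1121, 0.2001]
tool_rot: [0.123, 0.915, -0.381, -0.05]
force: [-0.8, -0.5, -1.5]
gripper_width: 0.083
finger_force: 25.0
```

Run:
```python
from h import *
s=read_state();print(s['q'],s['tool_pos'],s['force'])
p,R=goal();print(p);plan(p,R,6)
```

```text
[ 0.03991539  0.50410746  1.47486616 -0.74758557  1.48610013 -1.06951826] [ 0.55082413 -0.11211014  0.20010744] [-0.80494407 -0.52675052 -1.54933574]
[ 0.53149544 -0.19154269  0.14011163]
clock 9.4333 dist 0.10140327932505218 turn deg 0.5325939442159748 per row 16.900546554175364
[-0.0004, -0.0004, -0.0008] [-0.0009, -0.0062, 0.0418]
[-0.0004, -0.0004, -0.0008] [-0.0009, -0.0063, 0.0418]
[-0.0004, -0.0004, -0.0008] [-0.0008, -0.0063, 0.0418]
[-0.0004, -0.0004, -0.0008] [-0.0008, -0.0063, 0.0418]
[-0.0004, -0.0004, -0.0008] [-0.0008, -0.0063, 0.0418]
[-0.0004, -0.0004, -0.0008] [-0.0007, -0.0064, 0.0418]
```

>>> carry_out --series '[0,0,0,-0.001,-0.006,0.05,-1,0,0,0,-0.001,-0.006,0.05,-1,0,0,0,-0.001,-0.006,0.05,-1,0,0,0,-0.001,-0.006,0.04,-1,0,0,0,-0.001,-0.006,0.04,-1,0,0,0,0,-0.007,0.02,-1,0,0,0,0,0,0,-1,0,0,0,0,0,0,-1]'

```text
clock: 10.1
tool_pos: [0.5311, -0.1913, 0.1395]
tool_rot: [0.124, 0.916, -0.379, -0.051]
force: [0.2, 0.4, -1.5]
gripper_width: 0.083
finger_force: 25.0
```

Run:
```python
from h import *
s=read_state();print(s['q'],s['tool_pos'],s['force'],s['gripper_width'])
p,R=goal();plan(p,R,1)
spot=tw(MAG,[0,.17,.13])[0];print('spot',spot)
ims=[]
for c,(r,k) in {'scene':((220,370),(200,350)),'top':((110,220),(380,490))}.items():
    f=grab_frame(c);im=f['img'].copy()
    print(c,proj(f,spot),[(d['point'],round(d['confidence'],2)) for d in place_of(c,'strip_a_label')],[(np.round(d['point'],3).tolist(),round(d['confidence'],2)) for d in place_of(c,'magnifier')+place_of(c,'reading_spot')])
    ims.append(cv2.resize(im[r[0]:r[1],k[0]:k[1]],(400,400),interpolation=cv2.INTER_CUBIC))
cv2.imwrite('pics/end.png',np.hstack(ims)[:,:,::-1])
```

```text
[-0.09708468  0.53628932  1.58302769 -0.80812331  1.30079838 -1.05927735] [ 0.53111609 -0.1912613   0.13950422] [ 0.15463116  0.38497952 -1.53452314] 0.08285162744652301
clock 10.1 dist 0.0007694323600432535 turn deg 0.5143124656677127 per row 0.7694323600432534
[0.0001, -0.0036, -0.0044] [-0.0011, -0.0014, -0.0008]
spot [ 0.56853939 -0.21767008  0.13      ]
scene [[300.29034076 280.94435451]] [([0.6028, 0.4512, 0.026], 0.97), ([0.366, 0.1622, 0.0275], 0.89), ([0.3196, 0.521, 0.0242], 0.79), ([0.6508, 0.2961, 0.038], 0.78)] [([0.524, -0.382, 0.003], 0.97), ([0.57, 0.221, 0.0], 0.49), ([0.463, 0.458, 0.004], 0.18)]
top [[406.54122451 173.3218841 ]] [([0.3231, 0.5215, 0.0284], 0.69), ([0.366, 0.1564, 0.0295], 0.57), ([0.6507, 0.2907, 0.0393], 0.48)] [([0.522, -0.382, 0.002], 0.85), ([0.727, -0.243, 0.0], 0.59), ([0.361, -0.315, 0.002], 0.26)]
```

View pics/end.png

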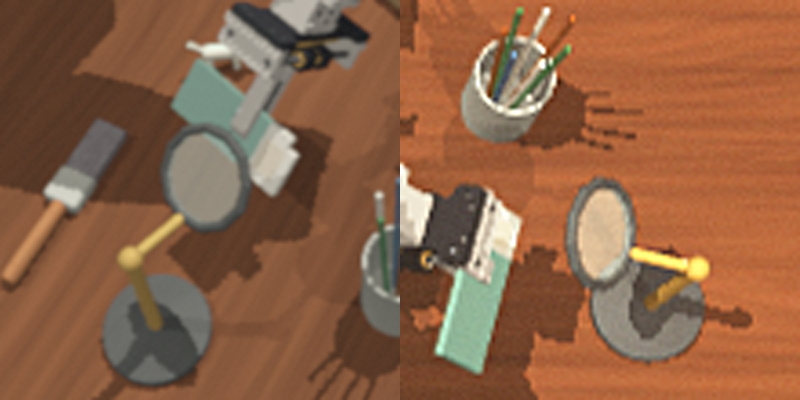

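The strip hangs clear of the magnifier with its frosted end away from the robot. Its label is at the predicted spot (scene crop (267,162)), gripped on clear glass. I hand in.

```bash
python3 -c "
from bench import *
print(workorder.sign_off())"
```

```text
the job is handed in; nothing more can be done
None
```

I handed the job in at about 10 s on the robot clock. The front strip is held still on its clear glass at the reading spot, frosted end away from the robot and leaned back 45 degrees. It touches neither magnifier nor rack, and the back strip was unmoved when I checked it after the slide; sign-off returned no verdict.

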